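# Lift the hot tea infuser out of the mug with the lifting hook

### The arm

A 6-joint arm with a two-finger parallel gripper is mounted at the origin on a cart in front of the work surface, level with it; the furniture and walls round the work are solid. World frame = base frame: x ahead of the robot, y to its left, z up, the work surface at z = 0. Lengths are in m, angles in rad, forces in N, time in s.
With the tool pointing down it reaches from about 0.375 to 0.975 m from the base axis. Payload 3.8 kg.
Tool frame: the origin (TCP) lies at the very end of the fingers, on their centre line; the grasp point (between the pads) lies 19 mm behind it; z points along the fingers, y is the line along which they close (so a half turn about z gives the same grasp; the last joint's range is limited). The gripper opens to 85 mm and grips with 20 to 120 N. Pads are 22 mm wide; open, the fingers measure 114 mm over their backs; the gripper's body (76 mm by 85 mm) begins 54 mm behind the grasp point. The pads swing forward as they close: fully open they stand 13 mm farther back than shut.
Start: joints at [1.245, 0.264, 1.604, -0, 1.274, -0.037], TCP at [0.192, 0.647, 0.231] pointing down, gripper open.
Joint ranges: [-2.63, 2.63], [-0.94, 2.18], [0.31, 2.57], [-1.31, 4.45], [0, 2.66], [-2.55, 2.55]. Speed limits (rad/s): [2.57, 2.57, 3.14, 3.14, 3.14, 3.14].

### API

Orientations are given as a rotation vector (axis times angle).
In Python, from workcell import read_state, read_camera, calibration, finish_job gives the robot as it stands.
- The arm moves only by the tool step_arm, never from a script. Its argument "commands" is a list of rows, each an object of numbers: "fingers": the gripper's target within -1 to 1 (shut at 1, half-way at 0, fully open at -1); "dx", "dy", "dz": the shift along the tool's x, y, z in m; "roll": the turn about the tool's z in degrees. In form: [{"fingers": .., "dx": .., "dy": .., "dz": .., "roll": ..}, ...]. A call has 1 to 8 rows; each row is the pose to reach, as a shift and turn from the pose commanded when the call began, along the tool's axes at that moment; what a row does not reach only later rows make up. A row lasts 1/8 s, in which the tool goes at most 62.5 mm and 10.7 degrees, less where a joint would pass 70% of its speed; a pose out of reach is approached as far as the arm can. A call with a gripper value outside its range is refused whole. The fingers move at their own pace and stop on an object; "squeeze" is the grip in N (left out, the last holds). Time passes only in rows, so rows that repeat a pose let the fingers close. It gives the time, the measured TCP pose, the force, the opening and the grip force at its end, in the units of the state.
- read_state(): the state, without advancing time (a new reading comes with each control period).
- read_camera(name): name is "scene" or "top" or "wrist"; returns (picture, depth): 480x640x3 uint8, blue, green, red; 480x640 float32, m along the optical axis (not along the pixel's ray), 0 where there is no reading.
- calibration(name): a dict with "intrinsics" (3x3 intrinsics, pixels), "world_to_cam" (4x4, takes a point from world to camera coordinates). Camera axes: x right, y up, looking along -z (the intrinsics and any distortion apply to the point x, -y, -z); pixel columns grow to the right and rows downward; lengths in m; the calibration is good to about 2 mm. A picture is of the moment at which its call begins: read the wrist's pose just before it. calibration takes no time and is no camera call; for the wrist camera it gives the pose at the moment of the call.
- finish_job(): hands the job in; it is judged then, once.
The state is a dict: "time": time; "q": joint angles; "joint_vel": joint speeds; "joint_torque": joint torques, N m; "tool_pos": TCP position; "tcp_rot": TCP orientation; "wrist_force": force on the tool from outside, world axes, zero at the start; "torque": the same for the moment, N m; "width": opening from 0.0 (shut) to 1.0 (fully open); "grip_force": force on a finger pad.
Only numpy, scipy, OpenCV 4.12 (cv2) and the standard library are available. Lean on these libraries where they do the work, as an engineer would, in place of code of your own. Each camera call takes 0.05 s, during which the arm holds its last target. There are 200 camera calls.

### The job

The tea infuser stands in the mug, too hot to touch, its wire bail leaning to one side or the other below the rim. Take the lifting hook off the rack, dip it into the mug, catch the infuser by its bail, lift it out without moving the mug away and lower it gently, still on the hook, to stand upright in the middle of the saucer. Then free the hook and hang it back upright in the slot it came from; keep the gripper's fingers off the infuser.

Things in the scene. Friction and masses are not known exactly. Their poses are not given: they have to be found in the camera images.
- lift_hook: Loose lifting hook, 175 mm, 90 g: wooden handle (24 mm along x, 16 mm along y, z = 5 to 90 mm) over a round steel bolster (26 mm wide, z = 0 to 5 mm) and a 5 mm steel rod that goes straight down and ends in a J pointing along +x, lowest point z = -85.5 mm. Origin: centre of the bolster's underside, z up the handle. Starts hanging by the bolster in the rack's left fork.
- hook_seat (a point): Bottom of the inside of the J, where a hooked bar rests: (8, 0, -80.5) mm in the hook's frame.
- hook_tip (a point): Top of the J's upturned tip: (16, 0, -68.5) mm in the hook's frame, 12 mm above the inside of the bend; the gap between rod and tip is 11 mm wide, the wire 5 mm thick.
- rack: Fixed rack: wooden foot 100 x 200 x 12 mm, dark steel rail at the back on two posts, two forks pointing along -x (open front, towards the robot). A fork is two prongs 9 mm apart, tops at z = 110 mm, with a 4 mm high upturned lip at the front ends. Origin on the worktop, z up. A small skimmer with the same handle hangs fixed in the right fork (y = -50 mm).
- rack_slot (a point): Where the centre of the hook's bolster underside rests in the left fork: (0, 50, 110) mm in the rack's frame. The fork's lips stand 17 to 20 mm in front of it (-x), the rail 40 mm behind it. The hook starts here, pointing roughly along the rack's +y.
- mug: Loose cream mug, 82 mm across, 94 mm high, about 256 g, upright. Origin on its underside, 19 mm from the cup's middle towards the handle, which lies to -y.
- mug_mouth (a point): Centre of the mug's mouth at rim height (94 mm above its underside). The cup is about 68 mm wide inside; its inner floor is 87 mm below this point.
- infuser: Loose steel tea infuser in the mug: a perforated can 52 mm across, 40 mm high, with fixed lid, 140 to 230 g with its bail. Origin: centre of its underside, z up. The bail swings about the y axis through bail_pivot, so its crown leans to the infuser's +x or -x side. Its angle is not reported: find it by feel or by sight.
- bail_pivot (a point): Midpoint between the bail's pivots, (0, 0, 42) mm in the infuser's frame. The bail is a 4 mm wire arch, 46 mm wide at the pivots, its 8 mm wide crown 34 mm from the pivot line. It starts leaning up to 0.75 rad either way from straight up, stops at 0.8 rad, is a little stiff (stays where it is left) and swings under a light push.
- saucer: Loose white saucer, 160 mm across, 16 mm high, flat in the middle. Origin: centre of its underside.

How it is judged:
By the outcome, as a careful person would: the job done as asked, in the order asked, and still so for the second after the job is handed in, with the robot touching nothing.
It also fails if it takes over 72 s, if anything falls off the work surface, if the arm or the gripper's body presses on something with over 40 N, if the wrist force passes 120 N, or if a joint passes its speed limit or range.

## Working session

There is one attempt and no reset: what is moved stays moved. The work goes in short steps, Python scripts to look and compute and a tool call to move; the robot and the scene stay as the last step left them, time stands still between calls to the robot, and variables do not carry over. Pictures are saved under pics/ and viewed, at most 10 in all, crops included, and the job is handed in when it is done.

Besides the shell and the picture viewer there is one more tool, called after "Emit:" as name(argument=value, ...), one argument or row to a line, values as JSON. step_arm: Moves the arm, as the interface text tells. Its arguments: {"type":"object","properties":{"commands":{"type":"array","items":{"type":"object","properties":{"fingers":{"type":"number"},"dx":{"type":"number"},"dy":{"type":"number"},"dz":{"type":"number"},"roll":{"type":"number"}}}},"squeeze":{"type":"number"}},"required":["commands"]}

```bash
ls; mkdir -p pics; python3 - <<'E'
from workcell import *
import cv2,numpy as np
s=read_state();print(s)
for n in("scene","top"):
    p,d=read_camera(n);c=calibration(n);np.savez(f"pics/{n}0.npz",p=p,d=d,K=c["intrinsics"],T=c["world_to_cam"]);cv2.imwrite(f"pics/{n}0.png",p);print(n,c,(d>0).mean())
E
```

```text
pics
{'time': 0.0, 'q': array([ 1.24510319e+00,  2.64768322e-01,  1.60539608e+00,  1.31896626e-06,
        1.27371312e+00, -3.68711128e-02]), 'joint_vel': array([-0.00147876,  0.00029235,  0.00239419,  0.00035928,  0.0012936 ,
       -0.0007752 ]), 'joint_torque': array([-2.77370797e-03, -5.15102041e+01, -3.67313468e+01, -4.92916533e-04,
        1.30891905e-02,  4.38020052e-06]), 'tool_pos': array([0.19199911, 0.64633831, 0.2299399 ]), 'tcp_rot': array([-0.45204619, -3.10848038,  0.00352943]), 'wrist_force': array([-0.0249466 ,  0.43532522, -0.23566254]), 'torque': array([-0.05851602, -0.03311119, -0.02442205]), 'grip_force': 0.0, 'width': 1.0003324561773332}
scene {'intrinsics': array([[561.02514734,   0.        , 329.31224894],
       [  0.        , 561.02514734, 236.8150873 ],
       [  0.        ,   0.        ,   1.        ]]), 'world_to_cam': array([[-0.61346557, -0.78969485, -0.00648379,  0.08303376],
       [ 0.47825544, -0.37803575,  0.79269206, -0.44715421],
       [-0.62843595,  0.48318838,  0.60958777, -0.45665834],
       [ 0.        ,  0.        ,  0.        ,  1.        ]])} 0.9922233072916666
top {'intrinsics': array([[452.83450997,   0.        , 315.75943684],
       [  0.        , 452.83450997, 240.60783117],
       [  0.        ,   0.        ,   1.        ]]), 'world_to_cam': array([[-0.01065011, -0.99994199,  0.00160812, -0.29410092],
       [ 0.99057874, -0.01033077,  0.13655414, -0.51375249],
       [-0.13652961,  0.00304729,  0.9906313 , -0.87189193],
       [ 0.        ,  0.        ,  0.        ,  1.        ]])} 0.9958756510416666
```

View pics/scene0.png

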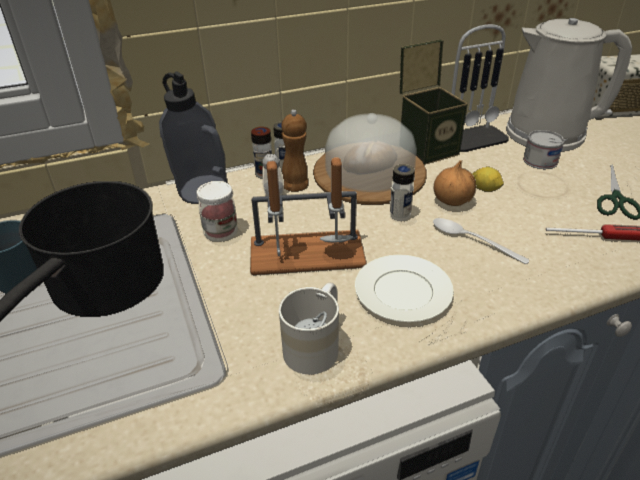

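View pics/top0.png

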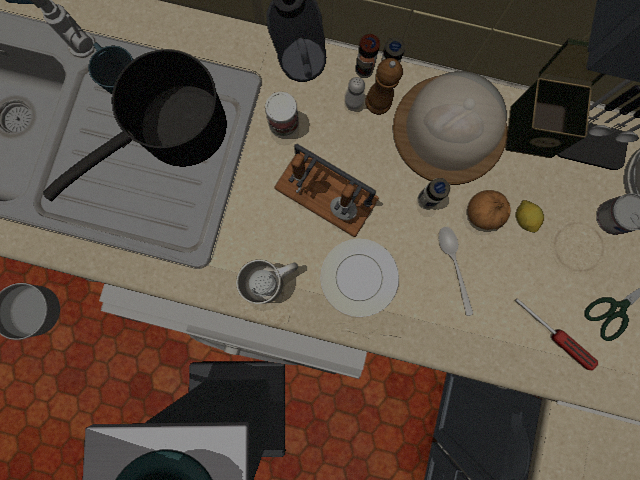

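Scene: hook handle at about (272,190), rack in the middle, mug (310,330), saucer (404,290). Top: hook handle (299,165), mug (262,282) with its handle to the right, and saucer (359,277).

```bash
cat > h.py <<'E'
import numpy as np,cv2
from scipy.optimize import least_squares
def cloud(d,K,T):
    v,u=np.mgrid[:d.shape[0],:d.shape[1]]
    c=np.stack([(u-K[0,2])/K[0,0]*d,-(v-K[1,2])/K[1,1]*d,-d],-1)
    return (c-T[:3,3])@T[:3,:3]
def ray(u,v,K,T,z):
    r=np.array([(u-K[0,2])/K[0,0],-(v-K[1,2])/K[1,1],-1.])@T[:3,:3]; o=-T[:3,3]@T[:3,:3]
    return o+r*(z-o[2])/r[2]
def proj(P,K,T):
    c=np.asarray(P)@T[:3,:3].T+T[:3,3]; return np.stack([K[0,0]*c[...,0]/-c[...,2]+K[0,2],-K[1,1]*c[...,1]/-c[...,2]+K[1,2]],-1)
def circ(P):
    f=lambda p:np.hypot(P[:,0]-p[0],P[:,1]-p[1])-p[2]
    return least_squares(f,[*P[:,:2].mean(0),.05],loss='soft_l1',f_scale=.002).x
def load(f):
    z=np.load(f);return z['p'],z['d'],z['K'],z['T']
E
python3 - <<'E'
from h import *
from workcell import calibration
np.set_printoptions(precision=4,suppress=True)
for n in("scene","top"):
    p,d,K,T=load(f"pics/{n}0.npz");P=cloud(d,K,T)
    wins={'scene':dict(mug=(275,280,345,375),sau=(352,250,458,325),rack=(245,150,370,275)),'top':dict(mug=(232,255,302,308),sau=(315,235,403,320),rack=(270,140,385,240))}[n]
    for k,(a,b,c,e) in wins.items():
        Q=P[b:e,a:c].reshape(-1,3); C=p[b:e,a:c].reshape(-1,3).astype(int)
        if k=='mug':
            R=Q[(Q[:,2]>.088)&(Q[:,2]<.1)]; c0=np.median(R,0)
            R=R[np.hypot(*(R-c0)[:,:2].T)<.06]; print(n,k,len(R),Q[:,2].max(),circ(R))
        if k=='sau':
            R=Q[(Q[:,2]>.012)&(Q[:,2]<.03)];m=circ(R);r=np.hypot(*(Q[:,:2]-m[:2]).T)
            print(n,k,m,'maxr',np.percentile(np.hypot(*(R[:,:2]-m[:2]).T),[90,99]),'bbox mid',(R.min(0)+R.max(0))/2,R.max(0)-R.min(0),'flat z',np.median(Q[r<.03,2]))
        if k=='rack':
            for lo,hi in((.18,.22),(.15,.18),(.1,.12)):
                m=(Q[:,2]>lo)&(Q[:,2]<hi);print(n,k,lo,m.sum(),Q[m].min(0),Q[m].max(0))
            m=((Q[:,2]>.19)&(Q[:,2]<.212)).reshape(e-b,c-a).astype(np.uint8)
            nn,lab,st,ce=cv2.connectedComponentsWithStats(m)
            for i in range(1,nn):
                if st[i,4]>8: print('  top comp',st[i,4],ce[i]+[a,b],Q[lab.ravel()==i].mean(0),Q[lab.ravel()==i].max(0))
            m=(Q[:,2]>.008)&(Q[:,2]<.016);hull=cv2.minAreaRect(Q[m][:,:2].astype(np.float32)*1000);print('  foot',hull)
c=calibration('wrist');T=c['world_to_cam'];print(c,-T[:3,3]@T[:3,:3])
E
```

```text
scene mug 620 0.6333673060222087 [ 0.427  -0.1916  0.0395]
scene sau [ 0.4388 -0.3877  0.073 ] maxr [0.0785 0.1127] bbox mid [ 0.4609 -0.3885  0.0152] [0.2041 0.1607 0.0063] flat z 0.004756919321236567
scene rack 0.18 354 [ 0.5595 -0.3635  0.1801] [ 0.6361 -0.2597  0.2015]
scene rack 0.15 352 [ 0.5599 -0.3571  0.15  ] [ 0.6358 -0.259   0.18  ]
scene rack 0.1 912 [ 0.549  -0.5336  0.1   ] [ 0.7061 -0.2491  0.1199]
  top comp 116 [336.1034 162.7672] [ 0.569  -0.3517  0.197 ] [ 0.5833 -0.3437  0.2015]
  top comp 117 [271.6154 166.5128] [ 0.6217 -0.2678  0.1968] [ 0.6361 -0.2599  0.2012]
  foot ((726.2325439453125, -410.39947509765625), (245.16082763671875, 449.0262145996094), 60.234832763671875)
top mug 269 0.934351416315605 [ 0.428  -0.1913  0.0394]
top sau [ 0.4384 -0.3864  0.0735] maxr [0.0782 0.0792] bbox mid [ 0.4423 -0.3864  0.0156] [0.1647 0.1583 0.0072] flat z 0.004068355586115662
top rack 0.18 288 [ 0.5611 -0.3641  0.1808] [ 0.6381 -0.2584  0.2018]
top rack 0.15 108 [ 0.5607 -0.3638  0.1502] [ 0.6322 -0.2587  0.18  ]
top rack 0.1 878 [ 0.5503 -0.4115  0.1001] [ 0.6866 -0.2482  0.1198]
  top comp 126 [297.1905 160.4524] [ 0.6249 -0.2692  0.1972] [ 0.6381 -0.2584  0.2017]
  top comp 127 [347.7717 190.5354] [ 0.572  -0.3533  0.1976] [ 0.5839 -0.3435  0.2018]
  foot ((605.5885620117188, -326.8661804199219), (219.41473388671875, 108.0447998046875), 58.6238899230957)
{'intrinsics': array([[343.0318,   0.    , 314.519 ],
       [  0.    , 343.0318, 236.9529],
       [  0.    ,   0.    ,   1.    ]]), 'world_to_cam': array([[ 0.2847,  0.9586, -0.0019, -0.6736],
       [-0.9226,  0.2735, -0.2719,  0.0357],
       [-0.2601,  0.0791,  0.9623, -0.3793],
       [ 0.    ,  0.    ,  0.    ,  1.    ]])} [0.1261 0.666  0.3735]
```

Measurements agree between views: mug mouth (0.428,-0.191), saucer (0.438,-0.387, flat z≈4.5 mm), hook handle (0.6245,-0.269, top z 0.20), rack yaw ≈ -32°. Moving to look into the mug.

Emit:
step_arm(
  commands=[
    {"dx":-0.346,"dy":-0.258,"dz":-0.07,"roll":60,"fingers":-1},
    {"dx":-0.346,"dy":-0.258,"dz":-0.07,"roll":60,"fingers":-1},
    {"dx":-0.346,"dy":-0.258,"dz":-0.07,"roll":60,"fingers":-1},
    {"dx":-0.346,"dy":-0.258,"dz":-0.07,"roll":60,"fingers":-1},
    {"dx":-0.346,"dy":-0.258,"dz":-0.07,"roll":60,"fingers":-1},
    {"dx":-0.346,"dy":-0.258,"dz":-0.07,"roll":60,"fingers":-1},
    {"dx":-0.346,"dy":-0.258,"dz":-0.07,"roll":60,"fingers":-1},
    {"dx":-0.346,"dy":-0.258,"dz":-0.07,"roll":60,"fingers":-1},
  ],
)

```text
time: 1.1
tool_pos: [0.4529, 0.2979, 0.302]
tcp_rot: [1.953, 2.459, 0.001]
wrist_force: [-1.1, 0.7, -0.3]
width: 0.997
grip_force: 0.0
```

```bash
cat > go.py <<'E'
import sys,numpy as np
from scipy.spatial.transform import Rotation as R
from workcell import read_state
def to(x,y,z,yaw=None):
    s=read_state();M=R.from_rotvec(s['tcp_rot']).as_matrix()
    ph=np.degrees(np.arctan2(M[1,0],M[0,0])); d=M.T@(np.array([x,y,z])-s['tool_pos'])
    roll=0 if yaw is None else (ph-yaw+180)%360-180
    print('t %.2f pos %s yaw %.1f q6 %.2f F %s w %.3f -> d %s roll %.1f'%(s['time'],s['tool_pos'].round(4),ph,s['q'][5],s['wrist_force'].round(2),s['width'],d.round(4),roll))
if __name__=='__main__': to(*map(float,sys.argv[1:]))
E
python3 go.py .4275 -.1915 .26 58
```

```text
t 1.10 pos [0.4529 0.2979 0.302 ] yaw 103.1 q6 0.31 F [-1.07  0.74 -0.31] w 0.997 -> d [-0.4709 -0.1358  0.0421] roll 45.1
```

Emit:
step_arm(
  commands=[
    {"dx":-0.471,"dy":-0.136,"dz":0.04,"roll":45},
    {"dx":-0.471,"dy":-0.136,"dz":0.04,"roll":45},
    {"dx":-0.471,"dy":-0.136,"dz":0.04,"roll":45},
    {"dx":-0.471,"dy":-0.136,"dz":0.04,"roll":45},
    {"dx":-0.471,"dy":-0.136,"dz":0.04,"roll":45},
    {"dx":-0.471,"dy":-0.136,"dz":0.04,"roll":45},
    {"dx":-0.471,"dy":-0.136,"dz":0.04,"roll":45},
    {"dx":-0.471,"dy":-0.136,"dz":0.04,"roll":45},
  ],
)

```text
invalid input
```

Emit:
step_arm(
  commands=[
    {"dx":0,"dy":0,"dz":0},
    {"dx":0,"dy":0,"dz":0},
  ],
)

```text
invalid input
```

```bash
cat > wr.py <<'E'
import sys,cv2,numpy as np
from workcell import *
n=sys.argv[1];c=calibration('wrist');p,d=read_camera('wrist')
np.savez(f'pics/{n}.npz',p=p,d=d,K=c['intrinsics'],T=c['world_to_cam']);cv2.imwrite(f'pics/{n}.png',p)
E
python3 wr.py w1; python3 - <<'E'
from h import *
p,d,K,T=load('pics/w1.npz')
u,v=proj([.4275,-.1915,.07],K,T);u=int(u);v=int(v);print(u,v)
cv2.imwrite('pics/w1c.png',cv2.resize(p[max(v-90,0):v+90,u-120:u+120],None,fx=3,fy=3,interpolation=cv2.INTER_CUBIC))
E
```

```text
222 518
```

View pics/w1c.png

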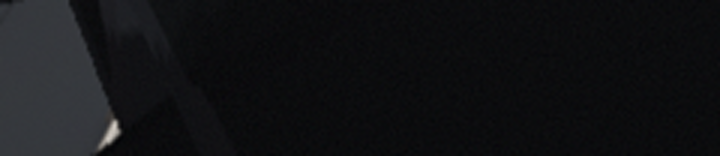

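The move was refused because it had no fingers value, so this picture shows only the gripper. Resending.

Emit:
step_arm(
  commands=[
    {"dx":-0.471,"dy":-0.136,"dz":0.04,"roll":45,"fingers":-1},
    {"dx":-0.471,"dy":-0.136,"dz":0.04,"roll":45,"fingers":-1},
    {"dx":-0.471,"dy":-0.136,"dz":0.04,"roll":45,"fingers":-1},
    {"dx":-0.471,"dy":-0.136,"dz":0.04,"roll":45,"fingers":-1},
    {"dx":-0.471,"dy":-0.136,"dz":0.04,"roll":45,"fingers":-1},
    {"dx":-0.471,"dy":-0.136,"dz":0.04,"roll":45,"fingers":-1},
    {"dx":-0.471,"dy":-0.136,"dz":0.04,"roll":45,"fingers":-1},
    {"dx":-0.471,"dy":-0.136,"dz":0.04,"roll":45,"fingers":-1},
  ],
)

```text
time: 2.15
tool_pos: [0.4276, -0.1889, 0.2606]
tcp_rot: [-2.74, -1.535, -0.0]
wrist_force: [1.3, 1.6, 0.7]
width: 1.003
grip_force: 0.0
```

Emit:
step_arm(
  commands=[
    {"dx":0,"dy":0,"dz":0,"roll":0,"fingers":-1},
    {"dx":0,"dy":0,"dz":0,"roll":0,"fingers":-1},
  ],
)

```text
time: 2.4
tool_pos: [0.4278, -0.1871, 0.2606]
tcp_rot: [-2.739, -1.534, 0.0]
wrist_force: [0.8, -0.6, 0.5]
width: 0.996
grip_force: 0.0
```

```bash
python3 go.py .4275 -.1915 .26 58; python3 wr.py w2; python3 - <<'E'
from h import *
p,d,K,T=load('pics/w2.npz')
u,v=proj([.4275,-.1915,.07],K,T);u=int(u);v=int(v);print(u,v)
cv2.imwrite('pics/w2c.png',cv2.resize(p[max(v-70,0):v+70,u-93:u+93],None,fx=4,fy=4,interpolation=cv2.INTER_CUBIC))
E
```

```text
t 2.40 pos [ 0.4278 -0.1871  0.2606] yaw 58.5 q6 0.08 F [ 0.8  -0.58  0.53] w 0.996 -> d [-0.0039  0.0021  0.0006] roll 0.5
316 216
```

View pics/w2c.png

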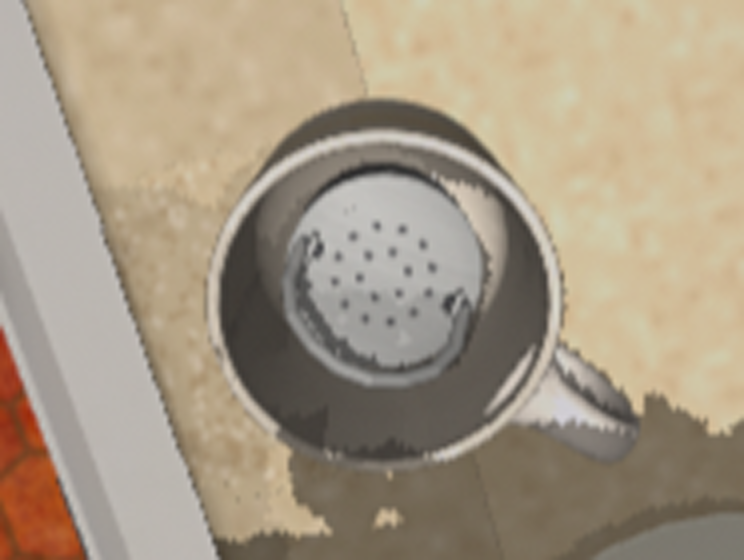

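The picture shows the bail pivots at crop (313,245) and (457,302), with the bail leaning toward the image bottom and its crown near (350,372). Converting to world.

```bash
python3 - <<'E'
from h import *
np.set_printoptions(precision=4,suppress=True)
p,d,K,T=load('pics/w2.npz');P=cloud(d,K,T)
o=np.array([223,146])
for n,q in dict(pa=(313,245),pb=(457,302)).items():
    u,v=np.array(q)/4+o-.4;print(n,ray(u,v,K,T,.049))
# points in mug
c=np.array([.4275,-.1915]);Q=P.reshape(-1,3);r=np.hypot(*(Q[:,:2]-c).T)
R=Q[(r<.048)&(Q[:,2]>.088)&(Q[:,2]<.1)];m=circ(R);print('rim',m,R[:,2].max());c=m[:2]
r=np.hypot(*(Q[:,:2]-c).T)
L=Q[(r<.033)&(Q[:,2]>.042)&(Q[:,2]<.052)];print('lid',len(L),np.median(L,0),circ(L[:]) )
B=Q[(r<.033)&(Q[:,2]>.053)&(Q[:,2]<.088)]
print(len(B));print(B[np.argsort(-B[:,2])][:60:2])
E
```

```text
pa [ 0.4161 -0.1784  0.049 ]
pb [ 0.4406 -0.2113  0.049 ]
rim [ 0.4288 -0.1922  0.0391] 0.09667351008507767
lid 1742 [ 0.4289 -0.194   0.0474] [ 0.429  -0.1939  0.0177]
316
[[ 0.4125 -0.2053  0.081 ]
 [ 0.4129 -0.2046  0.0802]
 [ 0.4132 -0.206   0.0801]
 [ 0.4171 -0.2109  0.0799]
 [ 0.4081 -0.203   0.0798]
 [ 0.4097 -0.204   0.0797]
 [ 0.412  -0.2079  0.0796]
 [ 0.4092 -0.2049  0.0796]
 [ 0.4112 -0.2074  0.0795]
 [ 0.4142 -0.2081  0.0795]
 [ 0.4173 -0.2124  0.0794]
 [ 0.4096 -0.2005  0.0794]
 [ 0.4117 -0.2066  0.0793]
 [ 0.4113 -0.2052  0.0791]
 [ 0.4102 -0.2033  0.0791]
 [ 0.4161 -0.2106  0.0791]
 [ 0.4128 -0.2085  0.079 ]
 [ 0.4147 -0.2073  0.079 ]
 [ 0.411  -0.2039  0.0789]
 [ 0.4085 -0.2024  0.0788]
 [ 0.4135 -0.2055  0.0787]
 [ 0.4103 -0.2012  0.0786]
 [ 0.4121 -0.2095  0.0785]
 [ 0.4194 -0.2128  0.0785]
 [ 0.4106 -0.2026  0.0784]
 [ 0.4117 -0.2045  0.0784]
 [ 0.4089 -0.2016  0.0782]
 [ 0.4074 -0.1984  0.0782]
 [ 0.4163 -0.2122  0.0781]
 [ 0.419  -0.2115  0.078 ]]
```

Infuser centre is about (0.4286,-0.1945). The bail leans about 0.62 rad toward yaw 217°, with the crown at (0.4125,-0.206, 0.077), which fits the 34 mm arm. Next, go above the hook.

```bash
python3 go.py .6235 -.2685 .27 58.3
```

```text
t 2.45 pos [ 0.4279 -0.1868  0.2608] yaw 58.6 q6 0.08 F [ 0.15  0.14 -0.28] w 1.000 -> d [ 0.0324  0.2095 -0.0094] roll 0.3
```

Emit:
step_arm(
  commands=[
    {"dx":0.032,"dy":0.2095,"dz":-0.03,"roll":0,"fingers":-0.3},
    {"dx":0.032,"dy":0.2095,"dz":-0.03,"roll":0,"fingers":-0.3},
    {"dx":0.032,"dy":0.2095,"dz":-0.03,"roll":0,"fingers":-0.3},
    {"dx":0.032,"dy":0.2095,"dz":-0.03,"roll":0,"fingers":-0.3},
    {"dx":0.032,"dy":0.2095,"dz":-0.03,"roll":0,"fingers":-0.3},
    {"dx":0.032,"dy":0.2095,"dz":-0.03,"roll":0,"fingers":-0.3},
  ],
)

```text
time: 3.2
tool_pos: [0.6227, -0.2688, 0.2909]
tcp_rot: [-2.739, -1.536, 0.001]
wrist_force: [-0.4, 0.9, 0.1]
width: 0.649
grip_force: 0.0
```

```bash
python3 wr.py w3; python3 - <<'E'
from h import *
np.set_printoptions(precision=4,suppress=True)
p,d,K,T=load('pics/w3.npz');P=cloud(d,K,T);Q=P.reshape(-1,3)
def near(c,lo,hi,r=.03):
    return Q[(np.hypot(*(Q[:,:2]-c).T)<r)&(Q[:,2]>lo)&(Q[:,2]<hi)]
for n,c in(('hook',[.6235,-.2685]),('skim',[.572,-.3525])):
    for lo,hi in((.194,.206),(.15,.19),(.109,.125)):
        A=near(c,lo,hi); 
        if len(A)>5: print(n,lo,len(A),A.mean(0),A[:,2].max(),cv2.minAreaRect((A[:,:2]*1000).astype(np.float32)))
F=near([.6,-.31],.1,.135,.13);print('z>110 around',len(F))
cv2.imwrite('pics/w3.png',p)
print(proj([.6235,-.2685,.2],K,T))
E
python3 go.py .6235 -.2685 .148 58.3
```

```text
hook 0.194 666 [ 0.6277 -0.2701  0.1993] 0.20236358896226175 ((627.1604614257812, -271.1626281738281), (15.997833251953125, 23.97380828857422), 61.69343185424805)
hook 0.15 321 [ 0.6306 -0.2646  0.1714] 0.18970496035654408 ((629.7964477539062, -266.0926513671875), (5.394071578979492, 23.856657028198242), 62.43859100341797)
hook 0.109 518 [ 0.6313 -0.2684  0.1126] 0.12438770630427438 ((629.2909545898438, -272.4260559082031), (25.177692413330078, 44.996543884277344), 58.097198486328125)
skim 0.194 538 [ 0.5749 -0.3535  0.199 ] 0.20231526046639828 ((574.1439819335938, -354.50677490234375), (15.062223434448242, 23.610103607177734), 54.91056823730469)
skim 0.15 676 [ 0.5775 -0.3494  0.1715] 0.1899669516830065 ((576.6373901367188, -350.71185302734375), (6.527069091796875, 23.985424041748047), 59.74173355102539)
skim 0.109 573 [ 0.578  -0.3528  0.113 ] 0.12496468288007355 ((576.5581665039062, -356.929443359375), (25.595806121826172, 45.82665252685547), 58.563968658447266)
z>110 around 3692
[315.2886 239.4251]
t 3.25 pos [ 0.6223 -0.269   0.2911] yaw 58.6 q6 0.10 F [-0.18 -0.72  0.28] w 0.647 -> d [0.0011 0.0009 0.1431] roll 0.3
```

View pics/w3.png

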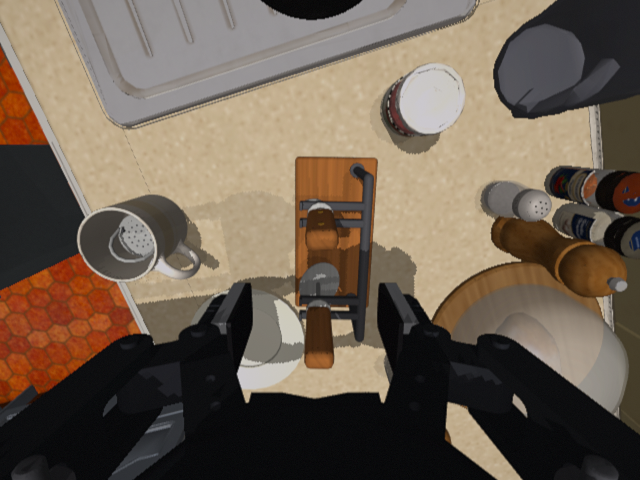

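The wrist view shows the hook handle's top near (321,240) and the skimmer's at (319,358). I'll check which way the handle's long side points and where the J is.

```bash
python3 - <<'E'
from h import *
np.set_printoptions(precision=4,suppress=True)
p,d,K,T=load('pics/w3.npz');P=cloud(d,K,T);Q=P.reshape(-1,3)
t=np.radians(58.3);ax=np.array([[np.cos(t),np.sin(t)],[np.sin(t),-np.cos(t)]])
for c in([.6272,-.2712],[.5741,-.3545]):
    A=Q[(np.hypot(*(Q[:,:2]-c).T)<.03)&(Q[:,2]>.194)&(Q[:,2]<.206)];e=(A[:,:2]-c)@ax.T
    print(np.percentile(e,[1,99],axis=0)*1000, cv2.boxPoints(cv2.minAreaRect((A[:,:2]*1000).astype(np.float32))))
# same from fixed views, top face
for n in('scene','top'):
    p,d,K,T=load(f'pics/{n}0.npz');q=cloud(d,K,T).reshape(-1,3);c=[.6272,-.2712]
    A=q[(np.hypot(*(q[:,:2]-c).T)<.03)&(q[:,2]>.1975)&(q[:,2]<.204)];print(n,len(A),A.mean(0),np.percentile((A[:,:2]-c)@ax.T,[2,98],axis=0)*1000)
E
python3 go.py .6272 -.2712 .148 58.3
```

```text
[[ -7.3548 -11.2631]
 [  7.9743  11.8157]] [[ 612.814  -272.521 ]
 [ 633.921  -283.8891]
 [ 641.507  -269.8043]
 [ 620.3999 -258.4362]]
[[ -7.2273 -11.6503]
 [  7.1516  11.5296]] [[ 560.1552 -353.883 ]
 [ 579.4742 -367.4554]
 [ 588.1328 -355.1306]
 [ 568.8137 -341.5582]]
scene 64 [ 0.6244 -0.2694  0.1991] [[ -6.7262 -12.4808]
 [  6.7407   7.0274]]
top 70 [ 0.6264 -0.2694  0.1987] [[ -5.7613 -11.287 ]
 [  7.394    8.6113]]
t 3.25 pos [ 0.6223 -0.269   0.2911] yaw 58.6 q6 0.10 F [-0.18 -0.72  0.28] w 0.647 -> d [0.0007 0.0054 0.1431] roll 0.3
```

```bash
python3 - <<'E'
from h import *
np.set_printoptions(precision=4,suppress=True)
p,d,K,T=load('pics/scene0.npz')
cv2.imwrite('pics/s0c.png',cv2.resize(p[150:275,240:380],None,fx=4.6,fy=4.6,interpolation=cv2.INTER_CUBIC))
P=cloud(d,K,T);Q=P.reshape(-1,3)
c=np.array([.6272,-.2712]);t=np.radians(58.3);ax=np.array([[np.cos(t),np.sin(t)],[np.sin(t),-np.cos(t)]])
for lo in np.arange(.02,.11,.008):
    A=Q[(np.hypot(*(Q[:,:2]-c).T)<.025)&(Q[:,2]>lo)&(Q[:,2]<lo+.008)];e=(A[:,:2]-c)@ax.T*1000
    if len(A):print(round(lo,3),len(A),'rackY',np.percentile(e[:,0],[2,50,98]),'rackX',np.percentile(e[:,1],[2,50,98]))
E
```

```text
0.02 2 rackY [2.3196 2.3761 2.4327] rackX [-3.1127 -2.5312 -1.9497]
0.028 15 rackY [-2.656   0.0812  2.1045] rackX [-17.8152  -4.3006  -0.4321]
0.036 22 rackY [-2.9229 -0.7598  1.6309] rackX [-20.4906  -4.4383  -0.3387]
0.044 10 rackY [-2.0321  0.8818  2.6387] rackX [-2.888  -1.959   0.1366]
0.052 10 rackY [-1.3783  0.4471  2.3448] rackX [-4.7008 -3.0954 -1.0861]
0.06 12 rackY [-1.7357  0.0758  1.9064] rackX [-5.8169 -2.0217  0.0496]
0.068 11 rackY [-2.2529 -0.5469  1.3687] rackX [-4.1332 -2.6659  0.4022]
0.076 12 rackY [-1.1432  0.6374  2.4899] rackX [-5.9233 -2.3895 -1.0631]
0.084 12 rackY [-1.7226  0.1362  1.9205] rackX [-4.9662 -2.3023  1.1439]
0.092 13 rackY [-2.1482 -0.336   2.3321] rackX [-5.0528 -1.8651  0.4422]
0.1 37 rackY [-12.2297   0.9265  12.5065] rackX [-21.791  -19.9315  -2.0675]
0.108 136 rackY [-11.961   -0.3328  11.8269] rackX [-21.6663 -10.0403  20.7191]
```

View pics/s0c.png

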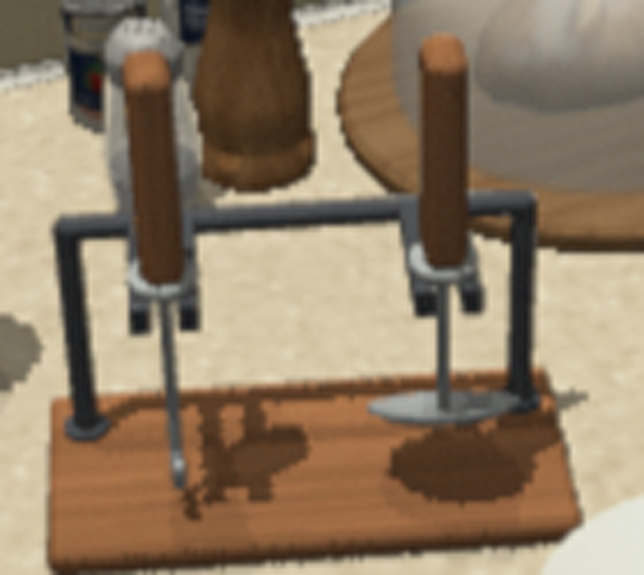

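The J points toward the front of the rack (rack -x, yaw ≈149°), not along +y as the text says. Depth on the tip at 16–20 mm and the handle's 24 mm side both agree, so I go by the images. I'll grasp across the 24 mm with the current roll; then tool x = hook yaw − 90°.

Emit:
step_arm(
  commands=[
    {"dx":0.001,"dy":0.004,"dz":0.06,"roll":0,"fingers":-0.3},
    {"dx":0.001,"dy":0.004,"dz":0.11,"roll":0,"fingers":-0.3},
    {"dx":0.001,"dy":0.004,"dz":0.143,"roll":0,"fingers":-0.3},
    {"dx":0.001,"dy":0.004,"dz":0.143,"roll":0,"fingers":-0.3},
    {"dx":0.001,"dy":0.004,"dz":0.143,"roll":0,"fingers":0.2},
    {"dx":0.001,"dy":0.004,"dz":0.143,"roll":0,"fingers":0.6},
    {"dx":0.001,"dy":0.004,"dz":0.143,"roll":0,"fingers":1},
    {"dx":0.001,"dy":0.004,"dz":0.143,"roll":0,"fingers":1},
  ],
  squeeze=40,
)

```text
time: 4.25
tool_pos: [0.6284, -0.2727, 0.1515]
tcp_rot: [2.739, 1.532, 0.004]
wrist_force: [-0.8, 0.6, 6.9]
width: 0.273
grip_force: 43.7
```

Emit:
step_arm(
  commands=[
    {"dx":0,"dy":0,"dz":0,"roll":0,"fingers":1},
    {"dx":0,"dy":0,"dz":0,"roll":0,"fingers":1},
  ],
)

```text
time: 4.5
tool_pos: [0.6284, -0.2728, 0.1515]
tcp_rot: [2.739, 1.532, 0.004]
wrist_force: [-1.7, 0.5, 6.9]
width: 0.27
grip_force: 43.8
```

```bash
python3 go.py .6272 -.2712 .148 58.3
```

```text
t 4.50 pos [ 0.6284 -0.2728  0.1515] yaw 58.5 q6 0.10 F [-1.72  0.46  6.91] w 0.270 -> d [ 0.0007 -0.0019  0.0035] roll 0.2
```

Emit:
step_arm(
  commands=[
    {"dx":0,"dy":0,"dz":-0.006,"roll":0,"fingers":1},
    {"dx":0,"dy":0,"dz":-0.012,"roll":0,"fingers":1},
    {"dx":0,"dy":0,"dz":-0.015,"roll":0,"fingers":1},
    {"dx":0,"dy":0,"dz":-0.015,"roll":0,"fingers":1},
  ],
)

```text
time: 5.0
tool_pos: [0.6271, -0.2722, 0.1635]
tcp_rot: [2.741, 1.534, 0.0]
wrist_force: [-0.3, -0.1, -1.1]
width: 0.28
grip_force: 43.0
```

Emit:
step_arm(
  commands=[
    {"dx":0,"dy":-0.02,"dz":0,"roll":0,"fingers":1},
    {"dx":0,"dy":-0.04,"dz":0,"roll":0,"fingers":1},
    {"dx":0,"dy":-0.06,"dz":0,"roll":0,"fingers":1},
    {"dx":0,"dy":-0.07,"dz":-0.03,"roll":0,"fingers":1},
    {"dx":0,"dy":-0.08,"dz":-0.08,"roll":0,"fingers":1},
    {"dx":0,"dy":-0.08,"dz":-0.11,"roll":0,"fingers":1},
    {"dx":0,"dy":-0.08,"dz":-0.11,"roll":0,"fingers":1},
  ],
)

```text
time: 5.88
tool_pos: [0.5604, -0.231, 0.2769]
tcp_rot: [2.737, 1.531, 0.006]
wrist_force: [0.9, 0.4, -0.9]
width: 0.279
grip_force: 42.8
```

```bash
python3 go.py .4286 -.1945 .28 126.7;python3 - <<'E'
from h import *
from workcell import *
np.set_printoptions(precision=4,suppress=True)
s=read_state();tp=s['tool_pos']
from scipy.spatial.transform import Rotation as R
M=R.from_rotvec(s['tcp_rot']).as_matrix()
for n in('scene','top'):
    c=calibration(n);p,d=read_camera(n);P=cloud(d,c['intrinsics'],c['world_to_cam']).reshape(-1,3)
    e=(P-tp)@M*1000   # tool frame mm
    for lo in range(0,140,10):
        A=e[(abs(e[:,0])<25)&(abs(e[:,1])<35)&(e[:,2]>lo)&(e[:,2]<lo+10)]
        if len(A)>2:print(n,lo,len(A),'x',np.percentile(A[:,0],[2,50,98]),'y',np.percentile(A[:,1],[2,50,98]),'zmax',A[:,2].max())
    if n=='scene':
        u,v=proj(tp,c['intrinsics'],c['world_to_cam']).astype(int);cv2.imwrite('pics/s1.png',cv2.resize(p[v-60:v+130,u-110:u+110],None,fx=3,fy=3,interpolation=cv2.INTER_CUBIC))
E
```

```text
t 5.88 pos [ 0.5604 -0.231   0.2769] yaw 58.5 q6 0.12 F [ 0.93  0.41 -0.93] w 0.279 -> d [-0.0379 -0.1314 -0.004 ] roll -68.2
scene 0 47 x [-6.531   1.3097  8.0079] y [-14.9652 -12.3488  -8.1263] zmax 9.917846626110919
scene 10 80 x [-7.6005  0.0413  8.3953] y [-14.4081 -11.3654  -1.8522] zmax 19.982117872444626
scene 20 78 x [-7.0252  0.2685  8.1843] y [-14.4822 -11.7697  -7.7503] zmax 29.987811492321253
scene 30 127 x [-11.5978  -0.2743  11.7474] y [-14.4874  -9.8132   3.485 ] zmax 39.97173483400473
scene 40 12 x [-10.0685  -0.0507  11.4724] y [-12.4313  -3.2903  -1.1795] zmax 49.9477028571559
scene 50 20 x [-1.6962  0.4227  2.5613] y [-4.7977 -2.6417 -0.4857] zmax 59.594961477077184
scene 60 24 x [-1.9063  0.8813  2.7569] y [-4.7698 -2.2618  0.0574] zmax 69.64871444307421
scene 70 17 x [-1.3638  0.2992  2.0262] y [-5.0735 -2.8259 -0.7236] zmax 79.817309346241
scene 80 23 x [-2.004  -0.0054  2.6697] y [-5.5834 -2.2763 -0.403 ] zmax 89.97477314868645
scene 90 17 x [-1.3674  0.3928  1.9871] y [-4.7847 -2.6577 -0.4519] zmax 99.6456636762306
scene 100 22 x [-2.1185  0.2641  2.5677] y [
[... 369 characters left out ...]
4] y [-10.7154  -2.4147   6.8174] zmax 19.42705605231584
top 20 19 x [-6.8067 -6.3554 -4.1386] y [-13.2917  -5.8295   4.0042] zmax 29.67839150340572
top 30 24 x [-9.7206 -6.1259 -3.362 ] y [-13.8434  -2.8605   6.6594] zmax 39.827698981983424
top 40 30 x [-10.8483  -7.9231  -1.883 ] y [-14.7126  -4.6023   4.5165] zmax 45.39291988714159
top 90 5 x [-1.0763 -0.3912  1.2067] y [-5.4354 -4.7546 -2.2356] zmax 99.37228317649108
top 100 4 x [-0.87   -0.01    1.9317] y [-5.7896 -5.1864 -4.0444] zmax 108.259228795298
top 110 13 x [-1.2139 -0.0069  2.6894] y [-21.5516 -18.908   -2.1587] zmax 119.38504356036592
top 120 20 x [-0.9876  0.3455  3.389 ] y [-16.9855 -10.8512  -6.1676] zmax 128.25282891360652
```

View pics/s1.png

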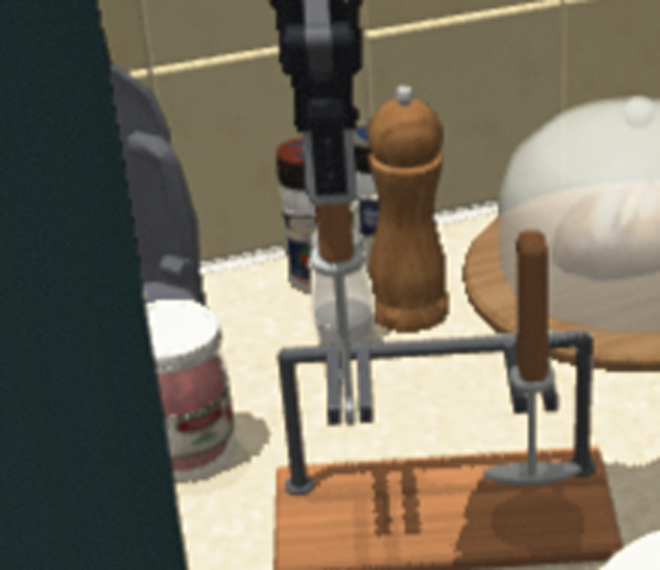

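The hook is held upright; rod centre is at tool y ≈ -1.5 mm, J toward tool -y, and its lowest point is about 127 mm below the TCP. Moving above the mug with tool yaw 126.7° (J along the lean).

```bash
python3 go.py .433 -.1912 .27 126.7
```

```text
t 5.97 pos [ 0.5584 -0.2301  0.2724] yaw 58.5 q6 0.12 F [ 0.36 -0.76 -1.9 ] w 0.271 -> d [-0.0325 -0.1272  0.0025] roll -68.2
```

Emit:
step_arm(
  commands=[
    {"dx":-0.0325,"dy":-0.127,"dz":0,"roll":-68,"fingers":1},
    {"dx":-0.0325,"dy":-0.127,"dz":0,"roll":-68,"fingers":1},
    {"dx":-0.0325,"dy":-0.127,"dz":0,"roll":-68,"fingers":1},
    {"dx":-0.0325,"dy":-0.127,"dz":0,"roll":-68,"fingers":1},
    {"dx":-0.0325,"dy":-0.127,"dz":0,"roll":-68,"fingers":1},
    {"dx":-0.0325,"dy":-0.127,"dz":0,"roll":-68,"fingers":1},
    {"dx":-0.0325,"dy":-0.127,"dz":0,"roll":-68,"fingers":1},
    {"dx":-0.0325,"dy":-0.127,"dz":0,"roll":-68,"fingers":1},
  ],
)

```text
time: 6.98
tool_pos: [0.4324, -0.191, 0.2708]
tcp_rot: [-1.414, -2.8, 0.0]
wrist_force: [-0.7, -0.3, -1.2]
width: 0.277
grip_force: 42.8
```

Emit:
step_arm(
  commands=[
    {"dx":0,"dy":0,"dz":0.03,"roll":0,"fingers":1},
    {"dx":0,"dy":0,"dz":0.03,"roll":0,"fingers":1},
  ],
)

```text
time: 7.22
tool_pos: [0.4312, -0.1903, 0.2396]
tcp_rot: [-1.413, -2.797, 0.0]
wrist_force: [0.3, 0.0, -1.7]
width: 0.27
grip_force: 42.8
```

```bash
python3 go.py .433 -.1912 .18 126.7;python3 wr.py w4; cat > hk.py <<'E'
from h import *
from workcell import *
from scipy.spatial.transform import Rotation as R
np.set_printoptions(precision=1,suppress=True)
s=read_state();tp=s['tool_pos'];M=R.from_rotvec(s['tcp_rot']).as_matrix()
for n in('scene','top','wrist'):
    c=calibration(n);p,d=read_camera(n);P=cloud(d,c['intrinsics'],c['world_to_cam']).reshape(-1,3)
    e=(P-tp)@M*1000
    for lo,hi in((48,100),(110,130)):
        A=e[(abs(e[:,0])<9)&(e[:,1]<12)&(e[:,1]>-25)&(e[:,2]>lo)&(e[:,2]<hi)&(P[:,2]>.1)]
        if len(A)>2:print(n,lo,len(A),'x',np.percentile(A[:,0],[2,50,98]),'y',np.percentile(A[:,1],[2,50,98]),'z',A[:,2].max())
E
python3 hk.py; python3 - <<'E'
from h import *
p,d,K,T=load('pics/w4.npz')
u,v=proj([.4286,-.1945,.08],K,T).astype(int);print(u,v)
cv2.imwrite('pics/w4c.png',cv2.resize(p[max(0,v-85):v+85,u-110:u+110],None,fx=3.5,fy=3.5,interpolation=cv2.INTER_CUBIC))
E
```

```text
t 7.22 pos [ 0.4312 -0.1903  0.2396] yaw 126.4 q6 -1.10 F [ 0.32  0.03 -1.67] w 0.270 -> d [-0.0022  0.0012  0.0596] roll -0.3
scene 48 118 x [0.1 2.3 4.4] y [-2.9 -1.1  1.6] z 99.67047196254732
scene 110 84 x [-1.1  1.9  3.8] y [-18.5  -8.3   0.4] z 127.44435799566317
top 110 13 x [-2.  -1.   2.1] y [-15.8  -9.2  -5.3] z 123.23286105873518
wrist 48 74 x [-0.7  0.5  1. ] y [-1.8  0.4  2.6] z 98.6806049099165
wrist 110 116 x [-3.9 -0.6  0.8] y [-15.7  -7.6   1.7] z 121.88221985685547
310 222
```

View pics/w4c.png

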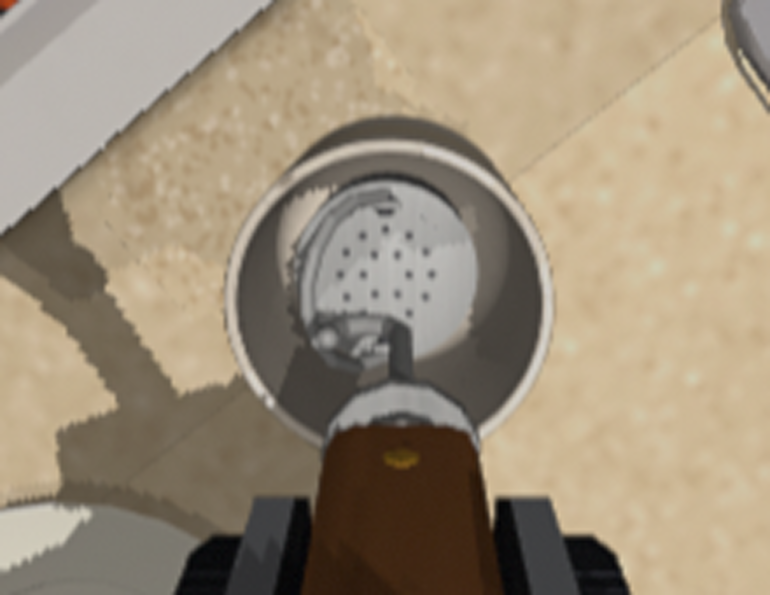

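The view shows the hook above the mug with the J pointing toward the leaning crown; the bail arcs at left, crown near (312,280). Descending.

Emit:
step_arm(
  commands=[
    {"dx":-0.002,"dy":0,"dz":0.01,"roll":0,"fingers":1},
    {"dx":-0.002,"dy":0,"dz":0.02,"roll":0,"fingers":1},
    {"dx":-0.002,"dy":0,"dz":0.03,"roll":0,"fingers":1},
    {"dx":-0.002,"dy":0,"dz":0.04,"roll":0,"fingers":1},
    {"dx":-0.002,"dy":0,"dz":0.05,"roll":0,"fingers":1},
    {"dx":-0.002,"dy":0,"dz":0.058,"roll":0,"fingers":1},
    {"dx":-0.002,"dy":0,"dz":0.06,"roll":0,"fingers":1},
    {"dx":-0.002,"dy":0,"dz":0.06,"roll":0,"fingers":1},
  ],
)

```text
time: 8.43
tool_pos: [0.4348, -0.1931, 0.1833]
tcp_rot: [-1.415, -2.805, 0.0]
wrist_force: [-0.0, 0.4, -0.8]
width: 0.275
grip_force: 42.8
```

```bash
python3 go.py .4202 -.2008 .18 126.7
```

```text
t 8.43 pos [ 0.4348 -0.1931  0.1833] yaw 126.5 q6 -1.11 F [-0.04  0.41 -0.75] w 0.275 -> d [ 0.0025 -0.0163  0.0033] roll -0.2
```

Emit:
step_arm(
  commands=[
    {"dx":0,"dy":0,"dz":0,"roll":0,"fingers":1},
  ],
)

```text
time: 8.55
tool_pos: [0.4351, -0.1933, 0.1838]
tcp_rot: [1.415, 2.804, -0.0]
wrist_force: [0.5, -0.0, 0.0]
width: 0.273
grip_force: 42.8
```

```bash
python3 go.py .4202 -.2008 .18 126.7
```

```text
t 8.55 pos [ 0.4351 -0.1933  0.1838] yaw 126.5 q6 -1.11 F [ 0.46 -0.05  0.01] w 0.273 -> d [ 0.0028 -0.0164  0.0038] roll -0.2
```

Emit:
step_arm(
  commands=[
    {"dx":0.001,"dy":0,"dz":0.002,"roll":0,"fingers":1},
    {"dx":0.002,"dy":0,"dz":0.004,"roll":0,"fingers":1},
    {"dx":0.002,"dy":0,"dz":0.005,"roll":0,"fingers":1},
  ],
)

```text
time: 8.93
tool_pos: [0.4334, -0.1914, 0.1781]
tcp_rot: [-1.415, -2.805, 0.0]
wrist_force: [0.6, -0.1, -1.5]
width: 0.275
grip_force: 42.8
```

```bash
python3 go.py .4202 -.2008 .18 126.7;python3 hk.py
```

```text
t 8.93 pos [ 0.4334 -0.1914  0.1781] yaw 126.5 q6 -1.10 F [ 0.57 -0.13 -1.51] w 0.275 -> d [ 0.0002 -0.0162 -0.0019] roll -0.2
scene 48 54 x [-0.8  2.4  4.2] y [-2.8 -1.   1.8] z 77.77251750395331
wrist 48 10 x [1.9 2.4 2.6] y [-1.7 -0.2  1.4] z 76.38395095816924
```

Emit:
step_arm(
  commands=[
    {"dx":0,"dy":-0.003,"dz":0,"roll":0,"fingers":1},
    {"dx":0,"dy":-0.006,"dz":0,"roll":0,"fingers":1},
    {"dx":0,"dy":-0.009,"dz":0,"roll":0,"fingers":1},
    {"dx":0,"dy":-0.012,"dz":0,"roll":0,"fingers":1},
    {"dx":0,"dy":-0.014,"dz":0,"roll":0,"fingers":1},
    {"dx":0,"dy":-0.016,"dz":0,"roll":0,"fingers":1},
    {"dx":0,"dy":-0.0165,"dz":0,"roll":0,"fingers":1},
  ],
)

```text
time: 9.95
tool_pos: [0.4202, -0.2014, 0.1783]
tcp_rot: [1.415, 2.805, -0.0]
wrist_force: [0.3, 0.2, -0.7]
width: 0.276
grip_force: 42.8
```

```bash
python3 go.py .4202 -.2008 .18 126.7;python3 wr.py w5;python3 - <<'E'
from h import *
p,d,K,T=load('pics/w5.npz')
u,v=proj([.4186,-.2,.08],K,T).astype(int);print(u,v)
cv2.imwrite('pics/w5c.png',cv2.resize(p[max(0,v-70):v+60,u-85:u+85],None,fx=4.5,fy=4.5,interpolation=cv2.INTER_CUBIC))
E
```

```text
t 9.95 pos [ 0.4202 -0.2014  0.1783] yaw 126.4 q6 -1.14 F [ 0.28  0.21 -0.67] w 0.276 -> d [ 0.0005  0.0004 -0.0017] roll -0.3
314 234
```

View pics/w5c.png

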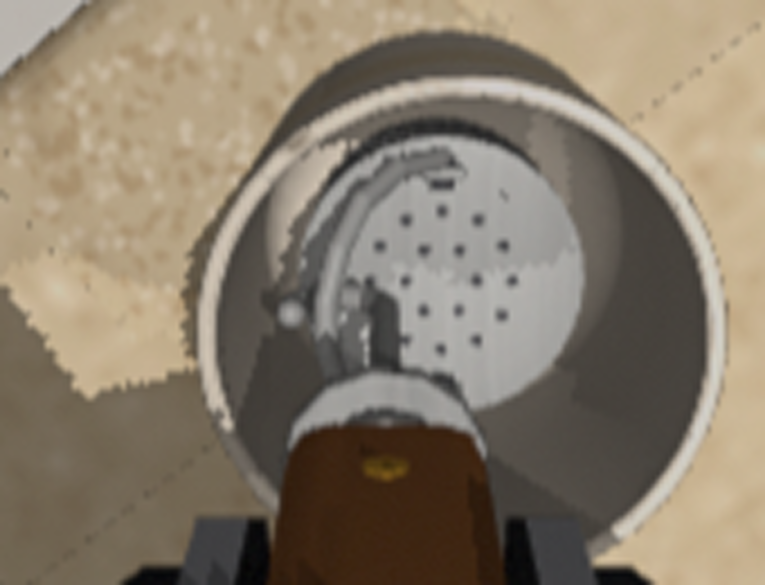

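The tip at (290,313) is beyond the crown (330,300), so the crown lies between tip and rod. Now rise, swing the bail upright, and lift.

Emit:
step_arm(
  commands=[
    {"dx":0,"dy":0,"dz":-0.005,"roll":0,"fingers":1},
    {"dx":0,"dy":0,"dz":-0.01,"roll":0,"fingers":1},
    {"dx":0,"dy":0,"dz":-0.014,"roll":0,"fingers":1},
    {"dx":0,"dy":0.005,"dz":-0.016,"roll":0,"fingers":1},
    {"dx":0,"dy":0.01,"dz":-0.018,"roll":0,"fingers":1},
    {"dx":0,"dy":0.015,"dz":-0.019,"roll":0,"fingers":1},
    {"dx":0,"dy":0.02,"dz":-0.02,"roll":0,"fingers":1},
    {"dx":0,"dy":0.02,"dz":-0.02,"roll":0,"fingers":1},
  ],
)

```text
time: 11.0
tool_pos: [0.4367, -0.1891, 0.1982]
tcp_rot: [-1.414, -2.805, -0.0]
wrist_force: [0.4, -0.5, -1.2]
width: 0.275
grip_force: 42.8
```

Emit:
step_arm(
  commands=[
    {"dx":0,"dy":0,"dz":-0.005,"roll":0,"fingers":1},
    {"dx":0,"dy":0,"dz":-0.009,"roll":0,"fingers":1},
    {"dx":0,"dy":0,"dz":-0.013,"roll":0,"fingers":1},
    {"dx":0,"dy":0,"dz":-0.015,"roll":0,"fingers":1},
    {"dx":0,"dy":0,"dz":-0.015,"roll":0,"fingers":1},
  ],
)

```text
time: 11.62
tool_pos: [0.4364, -0.1895, 0.2135]
tcp_rot: [1.415, 2.804, -0.0]
wrist_force: [-0.3, 0.1, -2.1]
width: 0.274
grip_force: 42.6
```

```bash
python3 go.py .4286 -.1945 .2 126.7;python3 wr.py w6;python3 - <<'E'
from h import *
p,d,K,T=load('pics/w6.npz')
u,v=proj([.4286,-.1945,.08],K,T).astype(int);print(u,v)
cv2.imwrite('pics/w6c.png',cv2.resize(p[max(0,v-70):v+60,u-85:u+85],None,fx=4.5,fy=4.5,interpolation=cv2.INTER_CUBIC))
P=cloud(d,K,T).reshape(-1,3);r=np.hypot(P[:,0]-.4286,P[:,1]+.1945);A=P[(r<.033)&(P[:,2]>.03)&(P[:,2]<.09)]
h,b=np.histogram(A[:,2],np.arange(.03,.092,.003));print(dict(zip(b.round(3),h)))
E
```

```text
t 11.62 pos [ 0.4364 -0.1895  0.2135] yaw 126.5 q6 -1.10 F [-0.26  0.05 -2.09] w 0.274 -> d [ 0.0006 -0.0093  0.0135] roll -0.2
303 225
{np.float64(0.03): np.int64(18), np.float64(0.033): np.int64(18), np.float64(0.036): np.int64(7), np.float64(0.039): np.int64(24), np.float64(0.042): np.int64(5), np.float64(0.045): np.int64(1), np.float64(0.048): np.int64(1), np.float64(0.051): np.int64(5), np.float64(0.054): np.int64(224), np.float64(0.057): np.int64(1842), np.float64(0.06): np.int64(48), np.float64(0.063): np.int64(21), np.float64(0.066): np.int64(3), np.float64(0.069): np.int64(2), np.float64(0.072): np.int64(1), np.float64(0.075): np.int64(10), np.float64(0.078): np.int64(9), np.float64(0.081): np.int64(10), np.float64(0.084): np.int64(18), np.float64(0.087): np.int64(27)}
```

View pics/w6c.png

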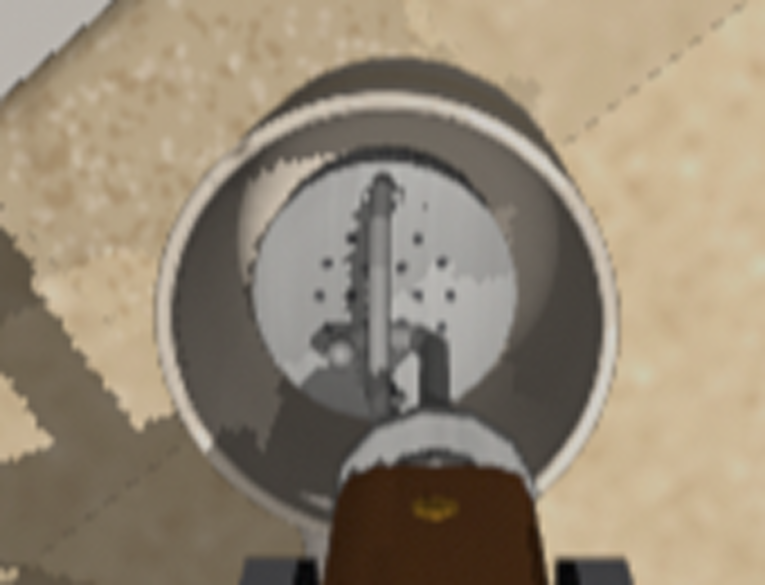

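The bail is upright in the J, and the lid rose from 0.047 to 0.058, so the infuser is hanging on the hook. Lifting out.

Emit:
step_arm(
  commands=[
    {"dx":0,"dy":0,"dz":-0.01,"roll":0,"fingers":1},
    {"dx":0,"dy":0,"dz":-0.025,"roll":0,"fingers":1},
    {"dx":0,"dy":0,"dz":-0.04,"roll":0,"fingers":1},
    {"dx":0,"dy":0,"dz":-0.055,"roll":0,"fingers":1},
    {"dx":0,"dy":0,"dz":-0.07,"roll":0,"fingers":1},
    {"dx":0,"dy":0,"dz":-0.085,"roll":0,"fingers":1},
    {"dx":0,"dy":0,"dz":-0.1,"roll":0,"fingers":1},
    {"dx":0,"dy":0,"dz":-0.11,"roll":0,"fingers":1},
  ],
)

```text
time: 12.68
tool_pos: [0.4366, -0.1896, 0.3246]
tcp_rot: [1.415, 2.804, 0.0]
wrist_force: [-0.5, 0.0, -2.7]
width: 0.276
grip_force: 42.6
```

Emit:
step_arm(
  commands=[
    {"dx":0,"dy":0,"dz":0,"roll":0,"fingers":1},
    {"dx":0,"dy":0,"dz":0,"roll":0,"fingers":1},
  ],
)

```text
time: 12.92
tool_pos: [0.4361, -0.1893, 0.3227]
tcp_rot: [-1.415, -2.804, 0.0]
wrist_force: [0.5, 0.7, -2.3]
width: 0.278
grip_force: 42.7
```

```bash
cat > inf.py <<'E'
from h import *
from workcell import *
np.set_printoptions(precision=4,suppress=True)
s=read_state();tp=s['tool_pos'];print(tp,s['wrist_force'],s['grip_force'])
for n in('scene','top','wrist'):
    c=calibration(n);p,d=read_camera(n);np.savez(f'pics/l_{n}.npz',p=p,d=d,K=c['intrinsics'],T=c['world_to_cam'])
    P=cloud(d,c['intrinsics'],c['world_to_cam']).reshape(-1,3)
    r=np.hypot(*(P[:,:2]-tp[:2]).T);lid=tp[2]-.1555
    A=P[(r<.05)&(abs(P[:,2]-lid)<.006)];B=P[(r<.06)&(P[:,2]<lid-.005)&(P[:,2]>lid-.045)&(P[:,2]>.012)]
    if len(A)>10:print(n,'lid',len(A),np.median(A[:,2]),(np.percentile(A,1,axis=0)+np.percentile(A,99,axis=0))/2)
    if len(B)>60 and n!='wrist':print(n,'side',len(B),circ(B),B[:,2].min())
E
python3 inf.py; python3 go.py .4458 -.3816 .3 126.5
```

```text
[ 0.4361 -0.1893  0.3227] [ 0.4715  0.6525 -2.3047] 42.653658986091614
scene lid 873 0.16630420394684417 [ 0.4265 -0.1943  0.1669]
scene side 702 [ 0.4271 -0.1952  0.0248] 0.12643307025110198
top lid 371 0.16544378789676453 [ 0.4289 -0.2011  0.1655]
wrist lid 2130 0.1672284100675301 [ 0.4264 -0.1944  0.1677]
t 13.07 pos [ 0.436  -0.1893  0.3224] yaw 126.5 q6 -1.10 F [ 0.23  0.01 -2.92] w 0.282 -> d [-0.1606 -0.1064  0.0223] roll -0.0
```

```bash
python3 go.py .4475 -.3815 .3 126.5
```

```text
t 13.07 pos [ 0.436  -0.1893  0.3224] yaw 126.5 q6 -1.10 F [ 0.23  0.01 -2.92] w 0.282 -> d [-0.1615 -0.1049  0.0223] roll -0.0
```

Emit:
step_arm(
  commands=[
    {"dx":-0.01,"dy":-0.006,"dz":0,"roll":0,"fingers":1},
    {"dx":-0.03,"dy":-0.019,"dz":0,"roll":0,"fingers":1},
    {"dx":-0.055,"dy":-0.036,"dz":0,"roll":0,"fingers":1},
    {"dx":-0.08,"dy":-0.052,"dz":0,"roll":0,"fingers":1},
    {"dx":-0.106,"dy":-0.069,"dz":0,"roll":0,"fingers":1},
    {"dx":-0.131,"dy":-0.085,"dz":0,"roll":0,"fingers":1},
    {"dx":-0.15,"dy":-0.098,"dz":0.005,"roll":0,"fingers":1},
    {"dx":-0.1615,"dy":-0.105,"dz":0.015,"roll":0,"fingers":1},
  ],
)

```text
time: 14.08
tool_pos: [0.4478, -0.3834, 0.3078]
tcp_rot: [1.416, 2.804, -0.0]
wrist_force: [-0.4, 0.3, -1.8]
width: 0.274
grip_force: 42.6
```

Emit:
step_arm(
  commands=[
    {"dx":0,"dy":0,"dz":0.02,"roll":0,"fingers":1},
    {"dx":0,"dy":0,"dz":0.04,"roll":0,"fingers":1},
    {"dx":0,"dy":0,"dz":0.055,"roll":0,"fingers":1},
    {"dx":0,"dy":0,"dz":0.065,"roll":0,"fingers":1},
    {"dx":0,"dy":0,"dz":0.07,"roll":0,"fingers":1},
    {"dx":0,"dy":0,"dz":0.07,"roll":0,"fingers":1},
    {"dx":0,"dy":0,"dz":0.07,"roll":0,"fingers":1},
  ],
)

```text
time: 14.95
tool_pos: [0.4482, -0.382, 0.2392]
tcp_rot: [1.415, 2.804, -0.001]
wrist_force: [-0.0, -0.2, -1.4]
width: 0.272
grip_force: 42.6
```

```bash
cat > sau.py <<'E'
from h import *
np.set_printoptions(precision=4,suppress=True)
for n in('scene','top'):
    p,d,K,T=load(f'pics/l_{n}.npz');P=cloud(d,K,T).reshape(-1,3);c=np.array([.4385,-.387])
    for _ in range(2):
        r=np.hypot(*(P[:,:2]-c).T);R=P[(r<.088)&(r>.06)&(P[:,2]>.011)&(P[:,2]<.022)];m=circ(R);c=m[:2]
    print('saucer',n,m,len(R))
    r=np.hypot(P[:,0]-.4288,P[:,1]+.192);R=P[(r<.045)&(P[:,2]>.088)&(P[:,2]<.1)]
    if len(R)>20: print('mug',circ(R))
E
python3 inf.py; python3 sau.py; python3 go.py .4475 -.3815 .2 126.5
```

```text
[ 0.4482 -0.382   0.2392] [-0.034  -0.1579 -1.4309] 42.62309432029724
scene lid 582 0.08221124203765481 [ 0.4395 -0.3854  0.083 ]
scene side 517 [ 0.4401 -0.3869  0.0249] 0.04303464349296826
top lid 254 0.08134861161950116 [ 0.4359 -0.3823  0.0827]
wrist lid 2100 0.08320071089237271 [ 0.4406 -0.389   0.0831]
saucer scene [ 0.4384 -0.388   0.0716] 1646
mug [ 0.427  -0.1916  0.0394]
saucer top [ 0.438  -0.3859  0.0722] 951
mug [ 0.4275 -0.1917  0.0398]
t 15.10 pos [ 0.4482 -0.3821  0.2391] yaw 126.5 q6 -1.38 F [ 0.11 -0.65 -2.95] w 0.277 -> d [ 0.0009 -0.0002  0.0391] roll -0.0
```

Emit:
step_arm(
  commands=[
    {"dx":0.001,"dy":-0.001,"dz":0.008,"roll":0,"fingers":1},
    {"dx":0.001,"dy":-0.001,"dz":0.016,"roll":0,"fingers":1},
    {"dx":0.001,"dy":-0.001,"dz":0.023,"roll":0,"fingers":1},
    {"dx":0.001,"dy":-0.001,"dz":0.028,"roll":0,"fingers":1},
    {"dx":0.001,"dy":-0.001,"dz":0.032,"roll":0,"fingers":1},
    {"dx":0.001,"dy":-0.001,"dz":0.035,"roll":0,"fingers":1},
    {"dx":0.001,"dy":-0.001,"dz":0.037,"roll":0,"fingers":1},
    {"dx":0.001,"dy":-0.001,"dz":0.039,"roll":0,"fingers":1},
  ],
)

```text
time: 16.1
tool_pos: [0.4468, -0.3818, 0.1998]
tcp_rot: [1.415, 2.804, -0.0]
wrist_force: [-0.1, -0.2, -1.5]
width: 0.277
grip_force: 42.7
```

Emit:
step_arm(
  commands=[
    {"dx":0,"dy":0,"dz":0.002,"roll":0,"fingers":1},
    {"dx":0,"dy":0,"dz":0.003,"roll":0,"fingers":1},
    {"dx":0,"dy":0,"dz":0.003,"roll":0,"fingers":1},
  ],
)

```text
time: 16.48
tool_pos: [0.4465, -0.3815, 0.1963]
tcp_rot: [1.415, 2.805, -0.0]
wrist_force: [-0.5, -0.1, -1.1]
width: 0.275
grip_force: 42.7
```

```bash
python3 inf.py; python3 sau.py
```

```text
[ 0.4465 -0.3815  0.1963] [-0.4555 -0.1174 -1.0908] 42.670095562934875
scene lid 592 0.04361742087819016 [ 0.4381 -0.3857  0.0409]
scene side 480 [ 0.462  -0.3962  0.0473] 0.012009554586949193
top lid 196 0.0428531165574 [ 0.4347 -0.3805  0.0428]
top side 61 [ 0.4578 -0.3625  0.0363] 0.012052467027794247
wrist lid 2106 0.044847327056318 [ 0.439  -0.3872  0.0446]
saucer scene [ 0.4384 -0.3876  0.0716] 1819
mug [ 0.427  -0.1915  0.0393]
saucer top [ 0.4377 -0.386   0.0718] 918
mug [ 0.4277 -0.1914  0.0396]
```

The infuser stands on the saucer at (0.438,-0.387), centred to about 1 mm, and there is slack in the hook. Freeing the hook: down, back along tool +y, then up.

Emit:
step_arm(
  commands=[
    {"dx":0,"dy":0,"dz":0.004,"roll":0,"fingers":1},
    {"dx":0,"dy":0,"dz":0.008,"roll":0,"fingers":1},
    {"dx":0,"dy":0,"dz":0.012,"roll":0,"fingers":1},
    {"dx":0,"dy":0,"dz":0.013,"roll":0,"fingers":1},
    {"dx":0,"dy":0,"dz":0.013,"roll":0,"fingers":1},
  ],
)

```text
time: 17.25
tool_pos: [0.4464, -0.3814, 0.1831]
tcp_rot: [-1.415, -2.805, -0.0]
wrist_force: [-0.0, 0.5, -1.4]
width: 0.274
grip_force: 42.7
```

```bash
python3 inf.py;python3 - <<'E'
from h import *
p,d,K,T=load('pics/l_wrist.npz')
u,v=proj([.4385,-.387,.08],K,T).astype(int);print(u,v)
cv2.imwrite('pics/w7c.png',cv2.resize(p[max(0,v-70):v+60,u-85:u+85],None,fx=4.5,fy=4.5,interpolation=cv2.INTER_CUBIC))
E
```

```text
[ 0.4464 -0.3814  0.1831] [-0.0482  0.4865 -1.3653] 42.67069458961487
scene lid 173 0.028224036929088397 [ 0.4333 -0.3793  0.0276]
scene side 295 [ 0.4618 -0.3824  0.0436] 0.012006755860395166
wrist lid 65 0.02711020491132219 [ 0.4308 -0.3725  0.0277]
301 234
```

View pics/w7c.png

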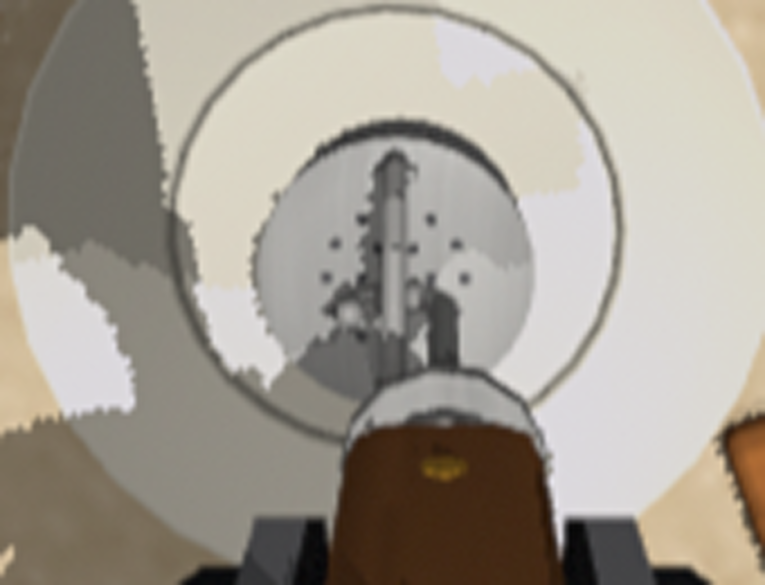

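The infuser sits centred in the saucer ring, with the hook below the crown and its tip at (350,312). I have used up my picture views, so from here I work with numbers only. Backing out.

Emit:
step_arm(
  commands=[
    {"dx":0,"dy":0.004,"dz":0,"roll":0,"fingers":1},
    {"dx":0,"dy":0.009,"dz":0,"roll":0,"fingers":1},
    {"dx":0,"dy":0.014,"dz":0,"roll":0,"fingers":1},
    {"dx":0,"dy":0.019,"dz":0,"roll":0,"fingers":1},
    {"dx":0,"dy":0.024,"dz":0,"roll":0,"fingers":1},
    {"dx":0,"dy":0.026,"dz":0,"roll":0,"fingers":1},
    {"dx":0,"dy":0.026,"dz":0,"roll":0,"fingers":1},
  ],
)

```text
time: 18.27
tool_pos: [0.4675, -0.3659, 0.1832]
tcp_rot: [-1.415, -2.805, 0.0]
wrist_force: [0.4, 0.4, -1.6]
width: 0.277
grip_force: 42.7
```

Emit:
step_arm(
  commands=[
    {"dx":0,"dy":0.001,"dz":-0.01,"roll":0,"fingers":1},
    {"dx":0,"dy":0.002,"dz":-0.022,"roll":0,"fingers":1},
    {"dx":0,"dy":0.003,"dz":-0.04,"roll":0,"fingers":1},
    {"dx":0,"dy":0.003,"dz":-0.07,"roll":0,"fingers":1},
    {"dx":0,"dy":0.003,"dz":-0.1,"roll":0,"fingers":1},
    {"dx":0,"dy":0.003,"dz":-0.1,"roll":0,"fingers":1},
  ],
)

```text
time: 19.02
tool_pos: [0.4716, -0.3658, 0.2882]
tcp_rot: [1.412, 2.797, -0.003]
wrist_force: [0.2, -0.2, -0.6]
width: 0.273
grip_force: 42.8
```

```bash
cat > st.py <<'E'
from h import *
from workcell import *
np.set_printoptions(precision=4,suppress=True)
for n in('scene','top'):
    c=calibration(n);p,d=read_camera(n);P=cloud(d,c['intrinsics'],c['world_to_cam']).reshape(-1,3)
    np.savez(f'pics/l_{n}.npz',p=p,d=d,K=c['intrinsics'],T=c['world_to_cam'])
    r=np.hypot(P[:,0]-.4385,P[:,1]+.387);A=P[(r<.04)&(P[:,2]>.04)&(P[:,2]<.048)];B=P[(r<.04)&(P[:,2]>.072)&(P[:,2]<.09)];S=P[(r<.035)&(P[:,2]>.012)&(P[:,2]<.038)]
    print(n,'lid',len(A),np.median(A[:,2]),(np.percentile(A,1,axis=0)+np.percentile(A,99,axis=0))/2,'crown',len(B),B.mean(0) if len(B) else 0,'side',circ(S) if len(S)>50 else 0)
E
python3 st.py;python3 sau.py;python3 go.py .5425 -.2196 .28 58.5; python3 hk.py
```

```text
scene lid 548 0.04377094607247484 [ 0.4383 -0.3864  0.0438] crown 45 [ 0.4353 -0.3807  0.0788] side [ 0.4393 -0.387   0.0247]
top lid 488 0.04297960740884792 [ 0.4395 -0.385   0.0436] crown 42 [ 0.4397 -0.3847  0.0793] side 0
saucer scene [ 0.4387 -0.388   0.0716] 1849
mug [ 0.427  -0.1915  0.0394]
saucer top [ 0.4384 -0.3864  0.0727] 979
mug [ 0.4282 -0.1908  0.0395]
t 19.12 pos [ 0.4698 -0.3643  0.2837] yaw 126.5 q6 -1.34 F [ 0.14  0.12 -0.7 ] w 0.274 -> d [0.0732 0.1444 0.0036] roll 68.0
scene 48 110 x [-0.1  2.2  5.1] y [-2.6 -0.4  2.3] z 99.81757795425214
scene 110 73 x [-0.7  1.9  5.3] y [-18.3  -9.    0.4] z 126.32160779902465
top 110 12 x [0.8 4.  5.1] y [-17.5 -13.8  -8.6] z 123.28207483035625
wrist 48 64 x [2.4 3.5 4.2] y [-3.  -0.8  1.3] z 99.74824957139481
wrist 110 159 x [-0.6  2.6  4. ] y [-18.5 -10.4   0.7] z 125.40241276495675
```

The hook is free; the infuser is upright and centred, and the mug has not moved. Going to the staging point in front of the left fork.

```bash
python3 go.py .5596 -.2307 .28 58.5
```

```text
t 19.27 pos [ 0.469  -0.3636  0.2814] yaw 126.5 q6 -1.34 F [ 0.13  0.01 -1.22] w 0.275 -> d [0.0531 0.1518 0.0015] roll 68.0
```

Emit:
step_arm(
  commands=[
    {"dx":0.053,"dy":0.152,"dz":0,"roll":68,"fingers":1},
    {"dx":0.053,"dy":0.152,"dz":0,"roll":68,"fingers":1},
    {"dx":0.053,"dy":0.152,"dz":0,"roll":68,"fingers":1},
    {"dx":0.053,"dy":0.152,"dz":0,"roll":68,"fingers":1},
    {"dx":0.053,"dy":0.152,"dz":0,"roll":68,"fingers":1},
    {"dx":0.053,"dy":0.152,"dz":0,"roll":68,"fingers":1},
    {"dx":0.053,"dy":0.152,"dz":0,"roll":68,"fingers":1},
    {"dx":0.053,"dy":0.152,"dz":0,"roll":68,"fingers":1},
  ],
)

```text
time: 20.27
tool_pos: [0.5599, -0.231, 0.2817]
tcp_rot: [-2.739, -1.534, 0.002]
wrist_force: [-0.2, 0.3, -0.8]
width: 0.274
grip_force: 42.9
```

Emit:
step_arm(
  commands=[
    {"dx":0,"dy":0,"dz":0.03,"roll":0,"fingers":1},
    {"dx":0,"dy":0,"dz":0.06,"roll":0,"fingers":1},
    {"dx":0,"dy":0,"dz":0.09,"roll":0,"fingers":1},
    {"dx":0,"dy":0,"dz":0.115,"roll":0,"fingers":1},
    {"dx":0,"dy":0,"dz":0.115,"roll":0,"fingers":1},
    {"dx":0,"dy":0,"dz":0.115,"roll":0,"fingers":1},
  ],
)

```text
time: 21.02
tool_pos: [0.5609, -0.2315, 0.1689]
tcp_rot: [2.741, 1.535, 0.001]
wrist_force: [0.4, -0.1, -0.9]
width: 0.276
grip_force: 42.8
```

```bash
python3 go.py .6278 -.2725 .1645 58.5; cat > rk.py <<'E'
from h import *
from workcell import *
from scipy.spatial.transform import Rotation as R
np.set_printoptions(precision=1,suppress=True)
s=read_state();tp=s['tool_pos'];M=R.from_rotvec(s['tcp_rot']).as_matrix()
for n in('scene','wrist'):
    c=calibration(n);p,d=read_camera(n);P=cloud(d,c['intrinsics'],c['world_to_cam']).reshape(-1,3);e=(P-tp)@M*1000
    A=e[(abs(e[:,0])<9)&(abs(e[:,1])<12)&(e[:,2]>48)&(e[:,2]<100)&(P[:,2]>.03)]
    if len(A):print(n,'rod',len(A),np.percentile(A,[2,50,98],axis=0)[:,:2].T.ravel())
    B=e[(abs(e[:,0])<30)&(e[:,1]>45)&(e[:,1]<75)&(P[:,2]>.095)&(P[:,2]<.12)]
    if len(B):
        h,b=np.histogram(B[:,0],np.arange(-24,25,2));print(n,'prongs',len(B),dict(zip(b.tolist(),h.tolist())),P[:,2][(abs(e[:,0])<30)&(e[:,1]>45)&(e[:,1]<75)&(P[:,2]>.095)&(P[:,2]<.12)].max())
E
python3 rk.py
```

```text
t 21.02 pos [ 0.5609 -0.2315  0.1689] yaw 58.5 q6 0.12 F [ 0.44 -0.09 -0.88] w 0.276 -> d [0.     0.0784 0.0044] roll -0.0
scene rod 84 [-2.   0.3  2.7 -5.1 -2.5  0. ]
scene prongs 39 {-24: 0, -22: 0, -20: 0, -18: 0, -16: 0, -14: 0, -12: 8, -10: 10, -8: 3, -6: 0, -4: 0, -2: 0, 0: 0, 2: 0, 4: 0, 6: 0, 8: 1, 10: 9, 12: 8, 14: 0, 16: 0, 18: 0, 20: 0, 22: 0} 0.11436063320232703
wrist rod 74 [ 1.2  2.3  2.9 -1.7  0.5  2.6]
wrist prongs 906 {-24: 0, -22: 0, -20: 0, -18: 0, -16: 0, -14: 0, -12: 49, -10: 96, -8: 93, -6: 115, -4: 99, -2: 0, 0: 0, 2: 0, 4: 16, 6: 93, 8: 99, 10: 98, 12: 148, 14: 0, 16: 0, 18: 0, 20: 0, 22: 0} 0.1159342837401183
```

Prong gap centre is at tool x ≈ 0.5 mm and the rod at 0.3 mm, so they line up. Inserting above the lips, then lowering.

Emit:
step_arm(
  commands=[
    {"dx":0,"dy":0.015,"dz":0.001,"roll":0,"fingers":1},
    {"dx":0,"dy":0.03,"dz":0.002,"roll":0,"fingers":1},
    {"dx":0,"dy":0.045,"dz":0.002,"roll":0,"fingers":1},
    {"dx":0,"dy":0.06,"dz":0.002,"roll":0,"fingers":1},
    {"dx":0,"dy":0.072,"dz":0.002,"roll":0,"fingers":1},
    {"dx":0,"dy":0.0785,"dz":0.002,"roll":0,"fingers":1},
    {"dx":0,"dy":0.0785,"dz":0.002,"roll":0,"fingers":1},
    {"dx":0,"dy":0.0785,"dz":0.002,"roll":0,"fingers":1},
  ],
)

```text
time: 22.12
tool_pos: [0.6271, -0.2722, 0.1662]
tcp_rot: [-2.741, -1.534, 0.001]
wrist_force: [0.0, -0.2, -0.5]
width: 0.271
grip_force: 42.8
```

```bash
python3 go.py .6278 -.2725 .1515 58.5
```

```text
t 22.12 pos [ 0.6271 -0.2722  0.1662] yaw 58.5 q6 0.10 F [ 0.02 -0.23 -0.5 ] w 0.271 -> d [0.0001 0.0008 0.0147] roll -0.0
```

Emit:
step_arm(
  commands=[
    {"dx":0,"dy":0,"dz":0.005,"roll":0,"fingers":1},
    {"dx":0,"dy":0,"dz":0.01,"roll":0,"fingers":1},
    {"dx":0,"dy":0,"dz":0.013,"roll":0,"fingers":1},
    {"dx":0,"dy":0,"dz":0.015,"roll":0,"fingers":1},
    {"dx":0,"dy":0,"dz":0.015,"roll":0,"fingers":1},
  ],
)

```text
time: 22.75
tool_pos: [0.6275, -0.2724, 0.1516]
tcp_rot: [2.741, 1.534, 0.0]
wrist_force: [-1.5, 1.2, 1.4]
width: 0.277
grip_force: 42.9
```

```bash
python3 go.py .6278 -.2725 .1515 58.5
```

```text
t 22.75 pos [ 0.6275 -0.2724  0.1516] yaw 58.5 q6 0.10 F [-1.54  1.16  1.36] w 0.277 -> d [0.0001 0.0003 0.0001] roll -0.0
```

Emit:
step_arm(
  commands=[
    {"dx":0,"dy":0,"dz":0.001,"roll":0,"fingers":1},
    {"dx":0,"dy":0,"dz":0.001,"roll":0,"fingers":0.3},
    {"dx":0,"dy":0,"dz":0.001,"roll":0,"fingers":0},
    {"dx":0,"dy":0,"dz":0.001,"roll":0,"fingers":-0.3},
    {"dx":0,"dy":0,"dz":0.001,"roll":0,"fingers":-0.3},
    {"dx":0,"dy":0,"dz":0.001,"roll":0,"fingers":-0.3},
  ],
)

```text
time: 23.5
tool_pos: [0.6275, -0.2724, 0.1502]
tcp_rot: [-2.742, -1.534, 0.0]
wrist_force: [0.7, -0.5, 0.2]
width: 0.652
grip_force: 0.0
```

```bash
cat > fin.py <<'E'
from h import *
from workcell import *
np.set_printoptions(precision=4,suppress=True)
s=read_state();print(s['time'],s['tool_pos'],s['wrist_force'],s['width'],s['grip_force'])
for n in('scene','top','wrist'):
    c=calibration(n);p,d=read_camera(n);P=cloud(d,c['intrinsics'],c['world_to_cam']).reshape(-1,3);r=np.hypot(P[:,0]-.6268,P[:,1]+.271)
    for lo,hi in((.025,.045),(.05,.095),(.15,.17),(.195,.205)):
        A=P[(r<.028)&(P[:,2]>lo)&(P[:,2]<hi)]
        if len(A)>5:print(n,lo,len(A),np.median(A,0))
E
python3 fin.py
```

```text
23.5 [ 0.6275 -0.2724  0.1502] [ 0.7189 -0.4646  0.241 ] 0.6521353353222505 0.0
scene 0.025 38 [ 0.6241 -0.2693  0.0374]
scene 0.05 64 [ 0.626  -0.2707  0.0737]
top 0.025 16 [ 0.6183 -0.2644  0.0322]
top 0.15 19 [ 0.6209 -0.2761  0.1592]
wrist 0.025 164 [ 0.6198 -0.2666  0.0333]
wrist 0.05 42 [ 0.6291 -0.2702  0.0593]
wrist 0.15 1363 [ 0.629  -0.2641  0.1617]
wrist 0.195 3137 [ 0.6289 -0.2702  0.1998]
```

Released. Retreating straight up and then away.

Emit:
step_arm(
  commands=[
    {"dx":0,"dy":0,"dz":-0.02,"roll":0,"fingers":-0.3},
    {"dx":0,"dy":0,"dz":-0.05,"roll":0,"fingers":-0.3},
    {"dx":0,"dy":0,"dz":-0.09,"roll":0,"fingers":-0.3},
    {"dx":0,"dy":0,"dz":-0.13,"roll":0,"fingers":-0.3},
    {"dx":0,"dy":-0.05,"dz":-0.15,"roll":0,"fingers":-0.3},
    {"dx":0,"dy":-0.1,"dz":-0.15,"roll":0,"fingers":-0.3},
    {"dx":0,"dy":-0.1,"dz":-0.15,"roll":0,"fingers":-0.3},
    {"dx":0,"dy":-0.1,"dz":-0.15,"roll":0,"fingers":-0.3},
  ],
)

```text
time: 24.65
tool_pos: [0.5429, -0.2204, 0.302]
tcp_rot: [2.739, 1.533, 0.003]
wrist_force: [-0.2, -0.0, -0.6]
width: 0.652
grip_force: 0.0
```

Emit:
step_arm(
  commands=[
    {"dx":0,"dy":0,"dz":0,"roll":0,"fingers":-0.3},
    {"dx":0,"dy":0,"dz":0,"roll":0,"fingers":-0.3},
    {"dx":0,"dy":0,"dz":0,"roll":0,"fingers":-0.3},
    {"dx":0,"dy":0,"dz":0,"roll":0,"fingers":-0.3},
  ],
)

```text
time: 25.15
tool_pos: [0.5424, -0.2202, 0.3]
tcp_rot: [-2.741, -1.534, 0.001]
wrist_force: [-0.6, -0.0, -0.5]
width: 0.649
grip_force: 0.0
```

```bash
python3 fin.py; python3 st.py; python3 sau.py
```

```text
25.15 [ 0.5424 -0.2202  0.3   ] [-0.5533 -0.0062 -0.5085] 0.6490635284209223 0.0
scene 0.025 35 [ 0.624  -0.2694  0.0364]
scene 0.05 63 [ 0.6262 -0.2705  0.0726]
scene 0.15 102 [ 0.6174 -0.2658  0.1601]
scene 0.195 89 [ 0.6233 -0.2696  0.1982]
top 0.025 17 [ 0.6187 -0.2644  0.032 ]
top 0.15 40 [ 0.6175 -0.271   0.1593]
top 0.195 112 [ 0.6265 -0.2706  0.198 ]
wrist 0.025 50 [ 0.6188 -0.266   0.0323]
wrist 0.15 235 [ 0.6228 -0.2647  0.1601]
wrist 0.195 634 [ 0.6268 -0.2704  0.1998]
scene lid 548 0.04382460369163035 [ 0.4388 -0.3862  0.0436] crown 44 [ 0.436  -0.3816  0.0789] side [ 0.4395 -0.387   0.0249]
top lid 479 0.043232028336176856 [ 0.4395 -0.385   0.0435] crown 45 [ 0.4395 -0.3845  0.0784] side 0
saucer scene [ 0.4387 -0.3881  0.0715] 1851
mug [ 0.427  -0.1915  0.0394]
saucer top [ 0.4387 -0.3863  0.0726] 1504
mug [ 0.428  -0.1911  0.0393]
```

The hook hangs upright in its slot (top at z 0.199, same place as at the start). The infuser stands centred on the saucer and the mug is where it was, so I am handing in.

```bash
python3 -c "
from workcell import *
print(finish_job())"
```

```text
the job is handed in; nothing more can be done
None
```

The job is handed in at about 25 s: the infuser stands upright in the middle of the saucer, the mug has not moved, and the hook hangs back upright in its slot; I viewed 11 pictures, one over the limit of 10.

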